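# Throw the change-over lever inside a latched instrument and shut it again

## Robot

A 6-joint arm with a two-finger parallel gripper is mounted at the origin on the work surface. World frame = base frame: x ahead of the robot, y to its left, z up, the work surface at z = 0. Lengths are in m, angles in rad, forces in N, time in s.
With the tool pointing down it reaches from about 0.35 to 0.975 m from the base axis. Payload 7.1 kg.
Tool frame: the origin (TCP) lies between the finger pads; the fingertips stand 17 mm ahead of it and the grasp point (between the pads) lies 2 mm behind it (arm.tip_reach is the distance from the TCP to the fingertips, in m); z points along the fingers, y is the line along which they close (so a half turn about z gives the same grasp; the last joint's range is limited). The gripper opens to 88 mm and grips with 3 to 60 N. Pads are 20 mm wide; open, the fingers measure 115 mm over their backs; the gripper's body (75 mm by 178 mm) begins 61 mm behind the grasp point.
Start: joints at [1.167, 0.423, 1.63, -0, 1.089, -0.019], TCP at [0.235, 0.579, 0.24] pointing down, gripper open.
Joint ranges: [-3, 3], [-0.9, 2.11], [0.09, 2.58], [-1.31, 4.45], [0.11, 2.69], [-2.54, 2.54]. Speed limits (rad/s): [2.39, 2.39, 3.01, 3.14, 3.14, 3.14].

## Interface

Orientations are given as a unit quaternion [w, x, y, z].
In Python, from bench import telemetry, capture, camera_info, workorder, finder, arm gives the robot as it stands.
- The arm moves only by the tool arm_command, never from a script. Its argument "plan" is a list that holds one entry, the list of rows, each a list of 7 numbers: the finger opening in mm, from 0 to 87.8, then the shift along the tool's x, y, z in mm, then the turn, a rotation vector about the tool's x, y, z in rad. In form: [[[grip, x, y, z, rx, ry, rz], ...]]. A call has 1 to 5 rows; each row is the pose to reach, as a shift and turn from the pose commanded when the call began, along the tool's axes at that moment; what a row does not reach only later rows make up. A row lasts 1/12 s, in which the tool goes at most 41.7 mm and 7.16 degrees, less where a joint would pass 70% of its speed; a pose out of reach is approached as far as the arm can. A call with a gripper value outside its range is refused whole. The fingers move at their own pace and stop on an object; "newtons" is the grip in N (left out, the last holds). Time passes only in rows, so rows that repeat a pose let the fingers close. It gives the time, the measured TCP pose, the force, the opening and the grip force at its end, in the units of the state.
- telemetry.get_state(): the state, without advancing time (a new reading comes with each control period).
- capture(name): name is "scene" or "top" or "wrist"; returns (picture, depth): 384x512x3 uint8, red, green, blue; 384x512 float32, m along the optical axis (not along the pixel's ray), 0 where there is no reading.
- camera_info(name): a dict with "intrinsics" (3x3 intrinsics, pixels), "k1" (the pictures are not rectified: a ray, as slopes to the right and down, at radius r is drawn at 1 + k1 r^2 times it, then the intrinsics apply), "R" (3x3) and "t" (3): a world point X has camera coordinates R X + t. Camera axes: x right, y down, z forward; pixel columns grow to the right and rows downward; lengths in m; the calibration is good to about 2 mm. A picture is of the moment at which its call begins: read the wrist's pose just before it. camera_info takes no time and is no camera call; for the wrist camera it gives the pose at the moment of the call.
- workorder.close_job(): hands the job in; it is judged then, once.
Trained networks look in the newest picture that a camera, given by its name, has taken for a name from the list of things; names that differ only in an ending like _2 or _b are one class to them, and where a whole thing is asked for, a point or a joint stands for the part that bears it (a point fixed in the world has none). Each returns a list of dicts, best first, with "confidence" (0 to 1); they miss things now and then, are a little off and sometimes report something else, mostly with a low value. They report only what shows in the picture. A call takes as long as a camera call.
- finder.recognise(camera, query): "location" ([column, row] in pixels, amid what is visible of it).
- finder.silhouettes(camera, query): "mask" (384x512 bool, what is visible of it) and "location" ([column, row] in pixels, amid what is visible of it).
- finder.place_of(camera, query): "location" ([column, row] in pixels: a listed point, or the origin of a listed thing).
The state is a dict: "time_s": time; "q": joint angles; "joint_velocities": joint speeds; "joint_torque": joint torques, N m; "tcp_pos": TCP position; "ee_rot": TCP orientation; "ft_force": force on the tool from outside, world axes, zero at the start; "moment": the same for the moment, N m; "opening": opening from 0.0 (shut) to 1.0 (fully open); "grip_force": force on a finger pad.
Only numpy, scipy, OpenCV 4.12 (cv2) and the standard library are available. Lean on these libraries where they do the work, as an engineer would, in place of code of your own. Each camera call takes 0.05 s, during which the arm holds its last target. There are 200 camera calls.

## Task

Slide the instrument's thumb latch aside so that its cover springs ajar, raise the cover by its bar until the folding stay locks and let go of it. Throw the lever inside fully over towards the hinge side while the stay holds the cover up, then break the stay at its knuckle, lower the cover without slamming it and press it shut until the latch snaps home. Do not disturb the spool, screwdriver, heat sink and transformer that lie around it.

Things in the scene. Friction and masses are not known exactly. Their poses are not given: they have to be found in the camera images.
- case: grey sheet-metal instrument case fixed to the bench, 200 x 200 mm, walls 5 mm thick, rim 112 mm high. Origin at the centre of its underside; z up. The cover's hinge runs along its +y rim, the thumb latch is on its -y face, the folding stay is on the outside of its +x end (all in the case's own axes, used below).
- lid_hinge (a point): point on the hinge axis of the cover, at case (0, 100, 112) mm; the axis is the case's x direction
- lid (a joint): angle of the cover (about 0.5 kg; plate 204 x 204 mm, 8 mm thick, upper face 10 mm above the hinge axis when shut): 0 shut (0.01 when latched), grows as it rises. Sprung and damped: unlatched, with the stay unlocked, it drifts slowly to about 0.4 to 0.75 from either side. The stay stops it at about 1.14 and holds it at 1.13 (65 degrees, overhanging nearly half of the case)
- lid_bar (a point): middle of the cover's steel pull bar: round, 12 mm thick, 86 mm long, parallel to the hinge, 245 mm from the hinge axis, 6 mm above the cover's hinge plane, 43 mm beyond the cover's edge; case (30, -145, 118) mm when shut; between its two arms 70 mm are free
- latch_thumb (a point): point 104 mm high at the top of the latch's thumb piece, a black upright block 10 (x) x 24 (y) mm, from 74 to 104 mm above the bench at case (-65, -120) mm. 42 mm of free room on its +x side, up to the bar's arm. The cover with its bar springs up close beside and above it: come from the -y side with a leaning tool
- latch (a joint): slide of the latch: 0 home (bolt out); pushed towards the case's -x it goes to 0.014 m and frees the cover from about 0.010; its spring pushes back with 2 to 4 N; hold it aside about 0.4 s while the cover rises. When the cover is pressed down the bolt gives way and snaps home by itself, at about 5 N on the cover's front edge
- stay_knuckle (a point): middle of the round steel knuckle boss of the folding stay, 20 mm thick and 34 mm long along the case's x, standing outward from the stay; about case (132, -17, 48) mm when shut and (132, 5, 167) mm when locked
- stay (a joint): fold of the stay's middle joint (two links, 65 mm between centres): 0 folded, cover shut; 2.84 dead straight; 3.085 over centre, locked. A light spring carries it over when the cover is lifted to its stop and eased off. To break it push the knuckle 15 to 30 mm towards case +y and -z together (2 to 6 N); the cover then sinks by itself: draw back from under it
- lever_tip (a point): centre of the black ball, 26 mm across, at the end of the 70 mm change-over lever inside the case; the pivot is at case (-30, 0, 37) mm with its axis along the case's x
- lever (a joint): angle of the lever: near 0 leaning to the case's -y (0.5 rad from upright, ball at case (-30, -34, 98) mm), 1.0 fully over to the hinge side (ball at case (-30, 34, 98) mm); stiff, stays where it is left; about 1 N at the ball
- spool: loose wire spool standing upright, 64 mm across, 50 mm tall, in front of the case; origin at the centre of its underside, on the bench, not to be disturbed
- screwdriver: loose black-handled screwdriver, 180 mm long, lying in front of the case; origin at the centre of its underside, on the bench, not to be disturbed
- heatsink: loose finned aluminium heat sink 70 x 60 x 35 mm, behind the case's hinge side; origin at the centre of its underside, on the bench, not to be disturbed
- transformer: loose bare transformer 66 x 70 x 50 mm, behind the case's hinge side; origin at the centre of its underside, on the bench, not to be disturbed

How it is judged:
By the outcome, as a careful person would: the job done as asked, in the order asked, and still so for the second after the job is handed in, with the robot touching nothing.
It also fails if it takes over 64 s, if anything falls off the work surface, if the arm or the gripper's body presses on something with over 40 N, if the wrist force passes 120 N, or if a joint passes its speed limit or range.

## Working session

There is one attempt and no reset: what is moved stays moved. The work goes in short steps, Python scripts to look and compute and a tool call to move; the robot and the scene stay as the last step left them, time stands still between calls to the robot, and variables do not carry over. Pictures are saved under pics/ and viewed, at most 10 in all, crops included, and the job is handed in when it is done.

Besides the shell and the picture viewer there is one more tool, called after ">>>" as name(argument=value, ...) on one line, values as JSON. arm_command: Moves the arm, as the interface text tells. Its arguments: {"type":"object","properties":{"plan":{"type":"array"},"newtons":{"type":"number"}},"required":["plan"]}

```bash
mkdir -p pics; ls; cat > h.py <<'E'
import numpy as np, cv2
from bench import telemetry, capture, camera_info, workorder, finder, arm
from scipy.spatial.transform import Rotation as R
def ray(cam,uv,ci=None):
    ci=ci or camera_info(cam); K=np.array(ci["intrinsics"],float)
    d=cv2.undistortPoints(np.array([[uv]],float),K,np.array([ci["k1"],0,0,0.]))[0,0]
    Rm=np.array(ci["R"]);t=np.array(ci["t"])
    return -Rm.T@t, Rm.T@np.array([d[0],d[1],1.])
def px2w(cam,uv,depth):
    o,d=ray(cam,uv); u,v=int(round(uv[0])),int(round(uv[1]))
    p=depth[max(v-1,0):v+2,max(u-1,0):u+2]; p=p[p>0]
    return o+d*np.median(p) if len(p) else None
def onz(cam,uv,z):
    o,d=ray(cam,uv); return o+d*(z-o[2])/d[2]
def save(n,im): cv2.imwrite("pics/"+n,im[:,:,::-1])
E
python3 - <<'E'
from h import *
np.set_printoptions(precision=4,suppress=True)
ims=[]
for c in ["scene","top"]:
    im,d=capture(c); ims.append(im); np.save(c+"_d.npy",d); cv2.imwrite(c+".png",im[:,:,::-1])
    for q in ["lid_hinge","lid_bar","latch_thumb","stay_knuckle","case","spool","screwdriver","heatsink","transformer"]:
        r=finder.place_of(c,q)
        if r:
            b=r[0]; print(c,q,np.round(b["location"],1),round(b["confidence"],2),px2w(c,b["location"],d))
    save(c+"0.png",im)
    ci=camera_info(c); print(-np.array(ci["R"]).T@ci["t"])
s=telemetry.get_state();print(s["time_s"],s["tcp_pos"],s["ee_rot"],s["q"]);print(arm.__dict__ if hasattr(arm,'__dict__') else dir(arm))
E
```

```text
pics
scene lid_hinge [271.2 181.1] 0.62 [0.5369 0.0458 0.1213]
scene lid_bar [224.7 144.8] 0.85 [ 0.5659 -0.1914  0.1239]
scene latch_thumb [210.4 198.5] 0.41 [ 0.6688 -0.0537  0.0499]
scene stay_knuckle [211.8 200.1] 0.66 [ 0.6644 -0.0567  0.0414]
scene case [255.7 199.6] 0.64 [0.583  0.0494 0.0819]
scene spool [202.  174.3] 0.58 [ 0.6258 -0.2542  0.0064]
scene heatsink [264.4 247.3] 0.63 [0.6147 0.1589 0.0217]
scene transformer [314.3 229. ] 0.78 [0.4824 0.1689 0.035 ]
[0.9362 0.8057 0.6604]
top lid_hinge [236.8 207.3] 0.85 [0.5274 0.0418 0.1206]
top lid_bar [352.  189.1] 0.79 [ 0.568  -0.1961  0.1245]
top latch_thumb [342.9 234.7] 0.62 [ 0.4738 -0.1811  0.1019]
top stay_knuckle [238.6 206.4] 0.64 [0.5292 0.0381 0.1216]
top case [277.3 208.1] 0.63 [ 0.5268 -0.0418  0.1205]
top spool [374.8 168.4] 0.92 [ 0.6222 -0.2628  0.0492]
top screwdriver [383.9 232.8] 0.66 [ 0.4792 -0.2916  0.013 ]
top heatsink [200.8 179. ] 0.81 [0.5974 0.1292 0.0086]
top transformer [198.9 241.2] 0.91 [0.4555 0.126  0.0491]
[0.4727 0.0113 1.1439]
1.0 [0.2346 0.5793 0.2397] [0.     0.1912 0.9816 0.    ] [ 1.167   0.4231  1.6299 -0.      1.0886 -0.019 ]
{}
```

View pics/scene0.png

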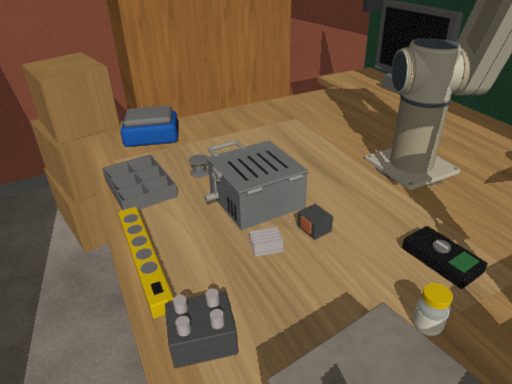

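View pics/top0.png

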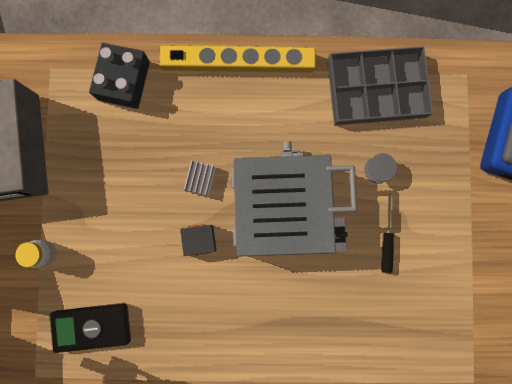

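```bash
cat > a.py <<'E'
from h import *
np.set_printoptions(precision=4,suppress=True)
ci=camera_info("top"); d=np.load("top_d.npy"); K=np.array(ci["intrinsics"])
v,u=np.mgrid[:384,:512]; 
un=cv2.undistortPoints(np.stack([u.ravel(),v.ravel()],1).astype(float)[:,None],K,np.array([ci["k1"],0,0,0.]))[:,0]
P=(np.c_[un,np.ones(len(un))]*d.ravel()[:,None]-np.array(ci["t"]))@np.array(ci["R"])
P=P.reshape(384,512,3)
m=((P[...,2]>.110)&(P[...,2]<.135)&(abs(P[...,0]-.53)<.2)&(abs(P[...,1]+.05)<.22)).astype(np.uint8)
m=cv2.morphologyEx(m,cv2.MORPH_CLOSE,np.ones((9,9)))
mo=cv2.morphologyEx(m,cv2.MORPH_OPEN,np.ones((25,25)))
pts=P[mo>0]; print(len(pts),np.median(pts[:,2]))
r=cv2.minAreaRect((pts[:,:2]*1000).astype(np.float32)); print(r)
bar=P[(m>0)&(mo==0)]; bar=bar[bar[:,1]<-.13]
print("bar mask",bar.min(0),bar.max(0),bar.mean(0))
E
python3 a.py
```

```text
9756 0.12214087291561931
((544.3370971679688, -63.57904052734375), (223.6464385986328, 229.60598754882812), 2.7274961471557617)
bar mask [ 0.4383 -0.2183 -0.    ] [ 0.6356 -0.154   0.1311] [ 0.5684 -0.1879  0.1228]
```

```bash
cat >> a.py <<'E'
m=((P[...,2]>.117)&(P[...,2]<.128)&(abs(P[...,0]-.53)<.2)&(abs(P[...,1]+.05)<.22)).astype(np.uint8)
sel=P[m>0]
for a in np.radians(np.arange(-2,5,.5)):
    q=sel[:,:2]@np.array([[np.cos(a),-np.sin(a)],[np.sin(a),np.cos(a)]])  # case coords: x=c*X+s*Y
    hx=np.histogram(q[:,0],np.arange(.3,.8,.002)); hy=np.histogram(q[:,1],np.arange(-.3,.2,.002))
    def edges(h):
        c,e=h; g=np.where(c>40)[0]; return e[g[0]],e[g[-1]+1], np.abs(np.diff(c)).max()
    print(np.degrees(a),edges(hx),edges(hy))
big=cv2.resize(cv2.imread("top.png")[130:290,180:420],None,fx=3.2,fy=3.2,interpolation=cv2.INTER_CUBIC);cv2.imwrite("pics/topcrop.png",big)
E
python3 a.py
```

```text
9756 0.12214087291561931
((544.3370971679688, -63.57904052734375), (223.6464385986328, 229.60598754882812), 2.7274961471557617)
bar mask [ 0.4383 -0.2183 -0.    ] [ 0.6356 -0.154   0.1311] [ 0.5684 -0.1879  0.1228]
-2.0 (np.float64(0.4340000000000001), np.float64(0.6440000000000003), np.int64(23)) (np.float64(-0.17999999999999988), np.float64(0.06600000000000034), np.int64(21))
-1.5000000000000002 (np.float64(0.4320000000000001), np.float64(0.6380000000000003), np.int64(24)) (np.float64(-0.1859999999999999), np.float64(0.06200000000000033), np.int64(24))
-1.0 (np.float64(0.4320000000000001), np.float64(0.6420000000000003), np.int64(30)) (np.float64(-0.1899999999999999), np.float64(0.05600000000000033), np.int64(27))
-0.5 (np.float64(0.4320000000000001), np.float64(0.6380000000000003), np.int64(28)) (np.float64(-0.1959999999999999), np.float64(0.052000000000000324), np.int64(26))
0.0 (np.float64(0.4320000000000001), np.float64(0.6400000000000003), np.int64(35)) (np.float64(-0.1999999999999999), np.float64(0.04800000000000032), np.int64(30))
0.5 (np.float64(0.4320000000000001), np.floa
[... 773 characters left out ...]
000003), np.int64(50))
3.0000000000000004 (np.float64(0.4280000000000001), np.float64(0.6320000000000003), np.int64(65)) (np.float64(-0.22999999999999993), np.float64(0.018000000000000294), np.int64(61))
3.5 (np.float64(0.4280000000000001), np.float64(0.6320000000000003), np.int64(55)) (np.float64(-0.23399999999999993), np.float64(0.01400000000000029), np.int64(58))
4.0 (np.float64(0.4260000000000001), np.float64(0.6320000000000003), np.int64(41)) (np.float64(-0.24199999999999994), np.float64(0.010000000000000286), np.int64(41))
4.5 (np.float64(0.4260000000000001), np.float64(0.6320000000000003), np.int64(29)) (np.float64(-0.24399999999999994), np.float64(0.006000000000000283), np.int64(29))
```

View pics/topcrop.png

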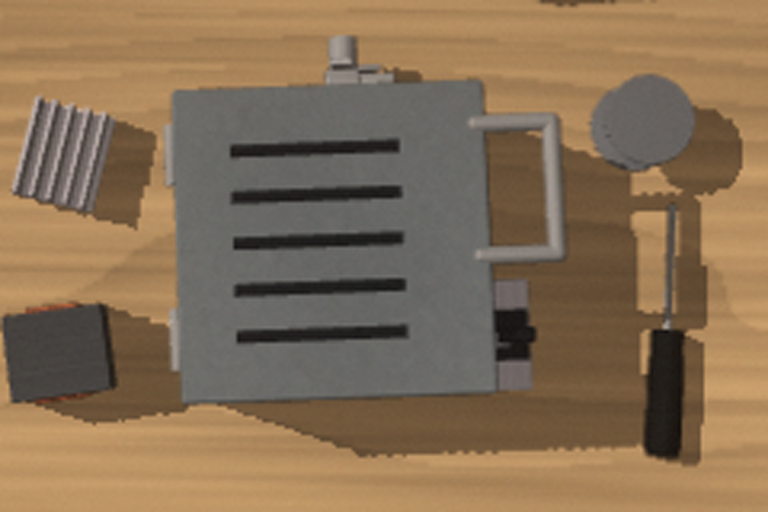

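```bash
cat >> h.py <<'E'
from scipy.spatial.transform import Slerp
A=np.radians(2.5); O=np.array([.5348,-.0532,0]); C=R.from_euler("z",A).as_matrix()
def c2w(p): return O+C@(np.array(p,float)/1000)
def w2c(p): return C.T@(np.array(p)-O)*1000
def ori(lean,yaw=0,roll=0): # deg; tool z=(0,sinL,-cosL), y=+case x
    l=np.radians(lean); z=[0,np.sin(l),-np.cos(l)]; x=[0,np.cos(l),np.sin(l)]
    return R.from_matrix(C)*R.from_euler("z",yaw,degrees=True)*R.from_matrix(np.c_[x,[1,0,0],z])*R.from_euler("z",roll,degrees=True)
def cur():
    s=telemetry.get_state(); w,x,y,z=s["ee_rot"]; r=R.from_quat([x,y,z,w])
    return s,np.array(s["tcp_pos"]),r
def show():
    s,p,r=cur(); print("t",round(s["time_s"],2),"tip case",np.round(w2c(p+r.apply([0,0,.017])),1),"z",np.round(C.T@r.apply([0,0,1]),2),"y",np.round(C.T@r.apply([0,1,0]),2),"q",np.round(s["q"],2),"F case",np.round(C.T@np.array(s["ft_force"]),1),"op",round(s["opening"],2))
def plan(wps,grip=0):
    """wps: list of (tip case mm, Rotation, mm per row). prints calls of <=5 rows"""
    import json
    s,p,r=cur(); seq=[]
    for tip,ro,v in wps:
        q=c2w(tip)-ro.apply([0,0,.017]); dr=(r.inv()*ro).magnitude()
        n=max(1,int(np.ceil(max(np.linalg.norm(q-p)*1000/v,np.degrees(dr)/7.0)-.05)))
        sl=Slerp([0,1],R.concatenate([r,ro]))
        for i in range(1,n+1): seq.append((p+(q-p)*i/n,sl(i/n)))
        p,r=q,ro
    _,p,r=cur()
    for k in range(0,len(seq),5):
        rows=[]
        for q,o in seq[k:k+5]:
            t=np.round(r.inv().apply(q-p)*1000,1); w=np.round((r.inv()*o).as_rotvec(),3)
            rows.append([grip]+[float(a)+0 for a in t]+[float(a)+0 for a in w])
        p=p+r.apply(t/1000); r=r*R.from_rotvec(w)
        print(json.dumps([rows]).replace(".0,",",").replace(".0]","]").replace(" ",""))
    print(len(seq),"rows")
E
python3 - <<'E'
from h import *
show()
plan([([-140,350,300],ori(0,35),41),([-40,-150,300],ori(20),41),([-40,-215,190],ori(50),41)])
E
```

```text
t 1.0 tip case [-272.3  645.   222.7] z [ 0. -0. -1.] y [0.42 0.91 0.  ] q [ 1.17  0.42  1.63 -0.    1.09 -0.02] F case [-0.   0.4  0.3] op 1.0
[[[0,-27,-23.7,-8.6,0,0,0.059],[0,-54,-47.4,-17.2,0,0,0.118],[0,-81,-71.1,-25.8,0,0,0.177],[0,-108,-94.8,-34.4,0,0,0.236],[0,-135,-118.5,-43,0,0,0.295]]]
[[[0,-32.7,-14.9,-8.6,0,0,0.059],[0,-65.4,-29.7,-17.1,0,0,0.118],[0,-98.1,-44.5,-25.7,0,0,0.177],[0,-130.8,-59.4,-34.3,0,0,0.237],[0,-162.4,-83.5,-34.2,-0.011,0.025,0.283]]]
[[[0,-36.9,-14.3,-1,-0.008,0.026,0.047],[0,-73.9,-28.6,-2,-0.017,0.052,0.093],[0,-110.9,-42.9,-3,-0.025,0.078,0.14],[0,-147.9,-57.2,-4,-0.033,0.104,0.186],[0,-184.8,-71.5,-5,-0.041,0.13,0.233]]]
[[[0,-38.8,-5.3,-6.4,-0.008,0.026,0.046],[0,-77.6,-10.6,-12.7,-0.017,0.052,0.093],[0,-116.4,-15.8,-19.1,-0.025,0.078,0.139],[0,-155.2,-21.1,-25.4,-0.033,0.104,0.186],[0,-194,-26.4,-31.8,-0.041,0.13,0.232]]]
[[[0,-37.8,4,-11.4,-0.008,0.026,0.047],[0,-75.5,8.1,-22.8,-0.017,0.052,0.093],[0,-96,6.4,-5,-0.021,0.157,0.092],[0,-116.5,4.7,12.8,-0.026,0.261,0.091],[0,-136.9,3.1,30.6,-0.031,0.366,0.09]]]
[[[0,-25.6,0,9.2,0,0.105,0],[0,-51.1,0,18.5,0,0.21,0]]]
27 rows
```

>>> arm_command(plan=[[[0,-135,-119,-43,0,0,0.295],[0,-135,-119,-43,0,0,0.295],[0,-135,-119,-43,0,0,0.295],[0,-135,-119,-43,0,0,0.295],[0,-135,-119,-43,0,0,0.295]]])

```text
time_s: 1.42
tcp_pos: [0.3163, 0.4151, 0.2838]
ee_rot: [0.0, 0.334, 0.943, 0.0]
ft_force: [-0.2, 0.8, 0.4]
opening: 0.657
grip_force: 0.0
```

>>> arm_command(plan=[[[0,-33,-15,-9,0,0,0.06],[0,-65,-30,-17,0,0,0.12],[0,-98,-45,-26,0,0,0.18],[0,-131,-59,-34,0,0,0.24],[0,-162,-83,-34,-0.01,0.025,0.28]]])

```text
time_s: 1.83
tcp_pos: [0.3909, 0.2519, 0.3186]
ee_rot: [-0.009, 0.462, 0.887, 0.011]
ft_force: [0.9, -0.1, 1.1]
opening: 0.284
grip_force: 0.0
```

>>> arm_command(plan=[[[0,-37,-14,-1,-0.01,0.03,0.05],[0,-74,-29,-2,-0.02,0.05,0.09],[0,-111,-43,-3,-0.025,0.08,0.14],[0,-148,-57,-4,-0.03,0.1,0.19],[0,-185,-71,-5,-0.04,0.13,0.23]]])

```text
time_s: 2.25
tcp_pos: [0.437, 0.0578, 0.317]
ee_rot: [-0.059, 0.56, 0.825, 0.056]
ft_force: [1.0, -0.1, -0.7]
opening: 0.004
grip_force: 0.0
```

>>> arm_command(plan=[[[0,-39,-5,-6,-0.01,0.03,0.05],[0,-78,-11,-13,-0.02,0.05,0.09],[0,-116,-16,-19,-0.025,0.08,0.14],[0,-155,-21,-25,-0.03,0.1,0.19],[0,-194,-26,-32,-0.04,0.13,0.23]]])

```text
time_s: 2.67
tcp_pos: [0.4854, -0.1348, 0.3166]
ee_rot: [-0.107, 0.647, 0.748, 0.101]
ft_force: [0.4, 0.7, 0.1]
opening: 0.005
grip_force: 0.0
```

```bash
python3 - <<'E'
from h import *
show()
plan([([-40,-205,210],ori(50),41)])
E
```

```text
t 2.67 tip case [-53.2 -74.4 300.3] z [-0.02  0.29 -0.96] y [1.   0.1  0.01] q [-0.44  0.23  1.75  0.26  1.33 -0.67] F case [0.4 0.7 0.1] op 0.0
[[[0,-32.2,-0.4,10.2,-0.009,0.115,0.018],[0,-64.4,-0.8,20.4,-0.018,0.23,0.036],[0,-96.7,-1.2,30.5,-0.027,0.345,0.054],[0,-128.9,-1.6,40.7,-0.036,0.46,0.072],[0,-161.1,-2,50.9,-0.045,0.576,0.091]]]
5 rows
```

>>> arm_command(plan=[[[0,-32,0,10,-0.01,0.115,0.02],[0,-64,-1,20,-0.02,0.23,0.035],[0,-97,-1,30,-0.03,0.345,0.055],[0,-129,-2,41,-0.035,0.46,0.07],[0,-161,-2,51,-0.045,0.576,0.09]]])

```text
time_s: 3.08
tcp_pos: [0.5048, -0.2728, 0.2203]
ee_rot: [-0.306, 0.625, 0.655, 0.294]
ft_force: [-0.2, -0.2, -0.4]
opening: 0.009
grip_force: 0.0
```

```bash
cat > b.py <<'E'
exec(open("a.py").read().split("m=((")[0])
Q=((P.reshape(-1,3)-O)@C*1000)
for y0 in range(-148,-100,6):
    print(y0,[int(np.median(z)) if len(z:=Q[(Q[:,1]>=y0)&(Q[:,1]<y0+6)&(Q[:,0]>=x0)&(Q[:,0]<x0+6),2]) else -1 for x0 in range(-110,0,6)])
show()
plan([([-37,-165,140],ori(55),41),([-38,-114,92],ori(55),25),([-52,-114,92],ori(55),6)])
E
python3 b.py
```

```text
-148 [0, -1, -1, -1, -1, -1, -1, -1, -1, -1, -1, -1, -1, -1, 0, 120, 124, 124, 117]
-142 [1, -1, 69, 68, 69, -1, -1, -1, -1, 69, 69, 70, -1, -1, 0, 121, 124, 121, 0]
-136 [2, 72, 71, 70, 72, 73, 75, 103, 76, 76, 71, 72, 70, 70, -1, 2, 124, 120, 0]
-130 [-1, 71, 70, 70, 75, 74, 78, 104, 76, 76, 71, 71, 70, 70, 1, 120, 125, 120, 1]
-124 [-2, 71, 70, 71, 74, 74, 78, 103, 76, 72, 73, 70, 72, 71, -1, 124, 124, -1, -1]
-118 [2, 71, 69, 69, 73, 75, 95, 102, 78, 75, 72, 70, 73, 70, -1, 124, 123, -1, -1]
-112 [-1, -1, -1, -1, -1, -1, 94, 96, -1, -1, -1, -1, -1, -1, -1, 122, 125, -1, -1]
-106 [0, 125, 121, 121, 120, 121, 122, 123, 123, 123, 122, 121, 122, 123, 123, 123, 124, 120, 121]
t 3.08 tip case [ -39.6 -205.   209.4] z [ 0.    0.77 -0.64] y [1. 0. 0.] q [-0.79  0.69  1.48  0.55  1.68 -0.98] F case [-0.2 -0.2 -0.4] op 0.01
[[[0,-14.6,1.3,37.6,0,0.042,0.001],[0,-29.2,2.5,75.2,0,0.083,0.002],[0,-30.6,2.2,98.5,0,0.083,0.002],[0,-32,1.8,121.8,0,0.083,0.002],[0,-33.4,1.5,145.1,0,0.083,0.002]]]
[[[0,0,-4.7,0,0,0,0],[0,0,-9.3,0,0,0,0],[0,0,-14,0,0,0,0]]]
8 rows
```

>>> arm_command(plan=[[[0,-15,2,38,0,0.04,0],[0,-29,3,75,0,0.085,0],[0,-31,3,99,0,0.085,0],[0,-32,2,122,0,0.085,0],[0,-33,2,145,0,0.085,0]]])

```text
time_s: 3.5
tcp_pos: [0.5019, -0.1802, 0.1004]
ee_rot: [-0.334, 0.613, 0.642, 0.318]
ft_force: [-0.1, -0.8, -0.7]
opening: 0.006
grip_force: 0.0
```

>>> arm_command(plan=[[[0,0,-5,0,0,0,0],[0,0,-9,0,0,0,0],[0,0,-13,0,0,0,0],[0,0,-17,0,0,0,0],[0,0,-20,0,0,0,0]]])

```text
time_s: 3.92
tcp_pos: [0.483, -0.183, 0.1032]
ee_rot: [-0.332, 0.613, 0.642, 0.318]
ft_force: [2.4, -0.2, -0.1]
opening: 0.007
grip_force: 1.4
```

```bash
python3 - <<'E'
from h import *
show()
im,d=capture("scene"); save("scene1.png",im[100:300,150:400])
E
```

```text
t 3.92 tip case [ -57.4 -113.5   93.3] z [ 0.    0.82 -0.58] y [1. 0. 0.] q [-0.73  0.81  1.66  0.63  1.47 -1.11] F case [ 2.4 -0.3 -0.1] op 0.01
```

>>> arm_command(plan=[[[0,0,-2,0,0,0,0],[0,0,-4,0,0,0,0],[0,0,-4,0,0,0,0],[0,0,-4,0,0,0,0],[0,0,-4,0,0,0,0]]])

```text
time_s: 4.38
tcp_pos: [0.4787, -0.1821, 0.1023]
ee_rot: [-0.333, 0.613, 0.642, 0.318]
ft_force: [3.4, -2.6, 1.3]
opening: 0.002
grip_force: 1.5
```

```bash
python3 - <<'E'
from h import *
show()
im,d=capture("scene"); save("scene2.png",cv2.resize(im[80:280,150:400],None,fx=2.5,fy=2.5))
for c in ["scene"]:
  for q in ["lid_bar","stay_knuckle"]:
    r=finder.place_of(c,q)
    for b in r[:2]: print(q,b["confidence"],w2c(px2w(c,b["location"],d)))
E
```

```text
t 4.38 tip case [ -61.8 -112.4   92.5] z [-0.    0.82 -0.58] y [1. 0. 0.] q [-0.73  0.81  1.67  0.63  1.47 -1.11] F case [ 3.3 -2.7  1.3] op 0.0
lid_bar 0.86 [  23.54715166 -137.26354411  159.52733098]
stay_knuckle 0.7 [129.2763299   30.71888063  72.56290733]
```

View pics/scene2.png

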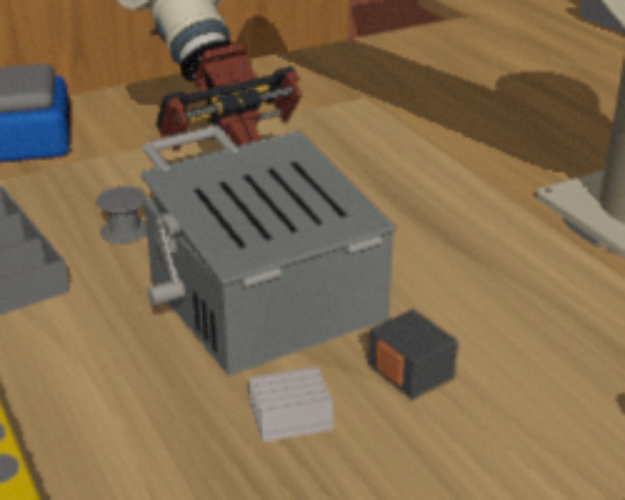

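>>> arm_command(plan=[[[0,0,-4,0,0,0,0],[0,0,-4,0,0,0,0],[0,0,-2,0,0,0,0],[0,0,0,0,0,0,0],[0,0,4,-5,0,0,0]]])

```text
time_s: 4.95
tcp_pos: [0.4818, -0.1848, 0.1047]
ee_rot: [-0.335, 0.613, 0.642, 0.318]
ft_force: [1.6, 1.4, -0.7]
opening: 0.006
grip_force: 1.1
```

>>> arm_command(plan=[[[0,0,0,-30,0,0,0],[0,0,0,-60,0,0,0],[0,0,0,-90,0,0,0]]])

```text
time_s: 5.2
tcp_pos: [0.4853, -0.2594, 0.1574]
ee_rot: [-0.335, 0.612, 0.642, 0.317]
ft_force: [0.4, -0.9, -0.7]
opening: 0.004
grip_force: 0.0
```

```bash
cat > look.py <<'E'
from h import *
import sys
show()
for c in sys.argv[1].split(","):
  im,d=capture(c); cv2.imwrite(c+".png",im[:,:,::-1]); np.save(c+"_d.npy",d)
  for q in sys.argv[2].split(","):
    for b in finder.place_of(c,q)[:1]:
        w=px2w(c,b["location"],d); print(c,q,round(b["confidence"],2),np.round(b["location"]),None if w is None else np.round(w2c(w)))
E
python3 look.py scene,top lid_bar,stay_knuckle
python3 - <<'E'
from h import *
plan([([30,-180,200],ori(50),41)])
E
```

```text
t 5.2 tip case [ -58.5 -190.   147.6] z [-0.01  0.82 -0.57] y [ 1.    0.01 -0.  ] q [-0.8   0.79  1.52  0.57  1.64 -1.06] F case [ 0.4 -0.9 -0.7] op 0.0
scene lid_bar 0.74 [227. 116.] [  22. -116.  222.]
scene stay_knuckle 0.62 [216. 192.] [134.  45. 102.]
top lid_bar 0.61 [349. 184.] [  28. -116.  230.]
top stay_knuckle 0.69 [266. 143.] [130.  30. 112.]
[[[0,16.7,29.5,-8.1,-0.002,-0.029,0],[0,33.5,58.9,-16.1,-0.003,-0.058,0.001],[0,50.2,88.4,-24.2,-0.005,-0.087,0.001]]]
3 rows
```

>>> arm_command(plan=[[[0,20,30,-5,0,-0.05,0],[0,35,60,-10,0,-0.1,0],[0,50,89,-10,0,-0.17,0],[0,50,89,-10,0,-0.17,0],[0,50,89,-10,0,-0.17,0]]])

```text
time_s: 5.92
tcp_pos: [0.5747, -0.2322, 0.204]
ee_rot: [-0.278, 0.636, 0.67, 0.264]
ft_force: [-0.0, 0.2, 0.7]
opening: 0.005
grip_force: 0.0
```

```bash
python3 look.py scene,top lid_bar
python3 - <<'E'
from h import *
plan([([30,-108,215],ori(45),25)])
E
```

```text
t 5.92 tip case [  32.  -168.6  192. ] z [-0.    0.71 -0.71] y [1.   0.01 0.  ] q [-0.66  0.71  1.44  0.57  1.57 -0.88] F case [-0.   0.2  0.7] op 0.0
scene lid_bar 0.84 [224. 110.] [  33. -112.  244.]
top lid_bar 0.78 [346. 186.] [  24. -109.  242.]
[[[0,20.6,0.1,8.9,-0.001,-0.001,0],[0,41.1,0.2,17.8,-0.003,-0.003,0],[0,61.7,0.4,26.8,-0.004,-0.004,0]]]
3 rows
```

```bash
cat > lift.py <<'E'
from h import *
def B(t): return np.array([30,100-245*np.cos(t)+6*np.sin(t),112+245*np.sin(t)+6*np.cos(t)])
def tip(t,L,off=16.5,back=18):
    l=np.radians(L); return B(t)+back*np.array([0,np.sin(l),-np.cos(l)])-off*np.array([0,np.cos(l),np.sin(l)])
if __name__=="__main__":
    show(); print(tip(.53,45,24))
    w=[(tip(.53,45,24),ori(45),25)]
    for t in np.arange(.6,1.12,.08): w.append((tip(t,45-10*(t-.6)/.5),ori(45-10*(t-.6)/.5),30))
    plan(w)
E
python3 lift.py
```

```text
t 6.12 tip case [  29.7 -170.4  190.1] z [-0.    0.71 -0.7 ] y [ 1.  0. -0.] q [-0.66  0.71  1.44  0.57  1.57 -0.88] F case [-1.1 -0.4 -0.5] op 0.01
[  30.         -112.59717292  211.33402621]
[[[0,18.6,0.1,8.7,-0.001,-0.001,0],[0,37.3,0.2,17.4,-0.003,-0.003,0],[0,55.9,0.4,26.1,-0.004,-0.004,0],[0,80.2,0.3,22.8,-0.004,-0.004,0],[0,99.7,0.3,20.1,-0.004,-0.032,0]]]
[[[0,19.5,0,-1.8,0,-0.028,0],[0,39.1,0,-2,0,-0.056,0],[0,58.6,0,-0.7,0,-0.084,0],[0,77.9,0,2.2,0,-0.112,0],[0,97,0,6.6,0,-0.14,0]]]
10 rows
```

>>> arm_command(plan=[[[0,19,0,9,0,0,0],[0,37,0,17,0,0,0],[0,56,0,26,0,0,0],[0,80,0,23,0,0,0],[0,100,0,20,0,-0.03,0]]])

```text
time_s: 6.53
tcp_pos: [0.5681, -0.1498, 0.2583]
ee_rot: [-0.27, 0.642, 0.671, 0.255]
ft_force: [0.9, -0.0, -3.4]
opening: 0.006
grip_force: 1.2
```

>>> arm_command(plan=[[[0,20,0,-2,0,-0.03,0],[0,39,0,-2,0,-0.055,0],[0,59,0,-1,0,-0.085,0],[0,78,0,2,0,-0.11,0],[0,97,0,7,0,-0.14,0]]])

```text
time_s: 6.95
tcp_pos: [0.5656, -0.0758, 0.3211]
ee_rot: [-0.22, 0.659, 0.688, 0.209]
ft_force: [0.4, -4.4, 0.4]
opening: 0.005
grip_force: 1.8
```

```bash
python3 look.py scene lid_bar,stay_knuckle
python3 - <<'E'
from lift import *
print(B(1.08),B(1.14))
plan([(tip(1.12,33),ori(33),8),(tip(1.16,33),ori(33),5)])
im=cv2.imread("scene.png");cv2.imwrite("pics/s3.png",cv2.resize(im[40:240,130:380],None,fx=2.5,fy=2.5))
E
```

```text
t 6.95 tip case [ 29.7 -14.1 307.2] z [-0.    0.58 -0.82] y [ 1.  0. -0.] q [-0.42  0.39  1.61  0.54  1.47 -0.61] F case [ 0.2 -4.4  0.4] op 0.0
scene lid_bar 0.56 [240.  89.] [ 31.  -4. 335.]
scene stay_knuckle 0.7 [212. 174.] [138.  35. 150.]
[ 30.         -10.18370238 330.90763287] [ 30.           3.14114751 337.12077357]
[[[0,4.3,-0.1,0.9,-0.001,-0.021,0.002],[0,8.6,-0.2,1.9,-0.002,-0.042,0.003],[0,13.4,-0.1,2.9,-0.002,-0.042,0.003],[0,18.2,-0.1,3.9,-0.002,-0.042,0.003]]]
4 rows
```

View pics/s3.png

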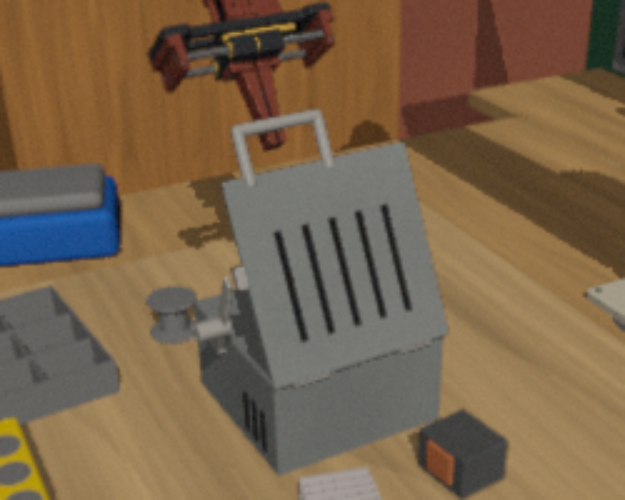

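>>> arm_command(plan=[[[0,4,0,1,0,-0.02,0],[0,9,0,2,0,-0.04,0],[0,13,0,3,0,-0.04,0],[0,16,0,4,0,-0.04,0],[0,18,0,4,0,-0.04,0]]])

```text
time_s: 7.52
tcp_pos: [0.5655, -0.0607, 0.3271]
ee_rot: [-0.204, 0.663, 0.694, 0.194]
ft_force: [-0.8, -19.9, -8.9]
opening: 0.003
grip_force: 10.9
```

```bash
python3 look.py scene lid_bar,stay_knuckle
```

```text
t 7.52 tip case [3.030e+01 3.000e-01 3.128e+02] z [-0.    0.54 -0.84] y [ 1.  0. -0.] q [-0.38  0.36  1.62  0.52  1.44 -0.57] F case [ -1.7 -19.9  -8.9] op 0.0
scene lid_bar 0.72 [242.  86.] [ 33.   8. 345.]
scene stay_knuckle 0.56 [212. 165.] [131.  22. 167.]
```

>>> arm_command(plan=[[[0,-2,0,0,0,0,0],[0,-4,0,0,0,0,0],[0,-4,0,0,0,0,0],[0,-5,0,0,0,0,0],[0,-6,0,0,0,0,0]]])

```text
time_s: 8.08
tcp_pos: [0.5659, -0.063, 0.3254]
ee_rot: [-0.206, 0.662, 0.693, 0.196]
ft_force: [0.8, -3.3, 0.6]
opening: 0.007
grip_force: 1.2
```

>>> arm_command(plan=[[[0,-1,0,0,0,0,0],[0,-2,0,0,0,0,0],[0,-3,0,0,0,0,0],[0,-4,0,0,0,0,0],[0,-6,0,0,0,0,0]]])

```text
time_s: 8.5
tcp_pos: [0.5662, -0.0673, 0.3225]
ee_rot: [-0.206, 0.662, 0.694, 0.197]
ft_force: [0.1, -0.4, -0.1]
opening: 0.006
grip_force: 0.0
```

```bash
python3 look.py scene,top lid_bar,stay_knuckle
```

```text
t 8.5 tip case [ 30.7  -6.2 308.3] z [-0.    0.55 -0.84] y [1. 0. 0.] q [-0.4   0.37  1.62  0.52  1.44 -0.59] F case [ 0.  -0.4 -0.1] op 0.01
scene lid_bar 0.58 [242.  84.] [ 23. -13. 341.]
scene stay_knuckle 0.54 [209. 162.] [135.  14. 171.]
top lid_bar 0.66 [288. 181.] [ 26.   5. 339.]
top stay_knuckle 0.73 [281. 135.] [135.   2. 176.]
```

```bash
python3 - <<'E'
from h import *
plan([([28,-60,325],ori(33),41),([-30,-80,190],ori(28),41),([-30,-64,82],ori(28),38)])
E
```

```text
[[[0,-17.8,-1.5,-21.6,-0.001,-0.001,0.001],[0,-35.6,-2.9,-43.3,-0.002,-0.001,0.003],[0,-57.8,-17.4,-17.7,-0.002,-0.023,0.003],[0,-80,-31.9,7.9,-0.002,-0.045,0.003],[0,-102.2,-46.5,33.5,-0.002,-0.067,0.003]]]
[[[0,-20.5,-14.5,27,0,-0.022,0],[0,-33.5,-14.5,61,0,-0.022,0],[0,-46.4,-14.5,95,0,-0.022,0],[0,-59.3,-14.5,129,0,-0.022,0]]]
9 rows
```

>>> arm_command(plan=[[[0,-18,-2,-22,0,0,0],[0,-36,-3,-43,0,0,0],[0,-58,-17,-18,0,-0.02,0],[0,-80,-32,8,0,-0.045,0],[0,-102,-46,33,0,-0.067,0]]])

```text
time_s: 9.22
tcp_pos: [0.5231, -0.1381, 0.2384]
ee_rot: [-0.181, 0.668, 0.7, 0.174]
ft_force: [0.1, -0.5, -0.5]
opening: 0.005
grip_force: 0.0
```

>>> arm_command(plan=[[[0,-20,-15,27,0,-0.02,0],[0,-33,-15,61,0,-0.02,0],[0,-46,-15,80,0,-0.02,0]]])

```text
time_s: 9.47
tcp_pos: [0.5065, -0.1379, 0.1444]
ee_rot: [-0.177, 0.67, 0.701, 0.167]
ft_force: [0.0, -0.1, -0.3]
opening: 0.004
grip_force: 0.0
```

```bash
python3 look.py scene,top lid_bar,stay_knuckle,lever_tip
python3 - <<'E'
from h import *
im=cv2.imread("top.png");cv2.imwrite("pics/t4.png",cv2.resize(im[100:300,180:430],None,fx=2.8,fy=2.8))
plan([([-30,-64,82],ori(28),30),([-30,16,86],ori(28),15),([-30,20,84],ori(28),5)])
E
```

```text
t 9.47 tip case [-32.  -75.4 129.4] z [-0.    0.47 -0.88] y [ 1.  0. -0.] q [-0.51  0.54  1.8   0.46  1.12 -0.83] F case [ 0.  -0.1 -0.3] op 0.0
scene lid_bar 0.83 [244.  86.] [ 25.   4. 343.]
scene stay_knuckle 0.66 [211. 163.] [131.  16. 168.]
top lid_bar 0.68 [291. 178.] [ 30.  -0. 342.]
top stay_knuckle 0.73 [278. 139.] [127.   8. 175.]
top lever_tip 0.56 [298. 219.] [-31. -31. 111.]
[[[0,-6.3,-0.5,25.8,0,0,0.002],[0,-12.6,-1.1,51.6,0.001,0,0.004],[0,-0.5,-1,57.3,0.001,0,0.004],[0,11.6,-1,63,0.001,0,0.004],[0,23.7,-1,68.7,0.001,0,0.004]]]
[[[0,12.1,0,5.6,0,0,0],[0,24.2,0,11.3,0,0,0],[0,36.3,0,17,0,0,0],[0,38.9,0,20.6,0,0,0]]]
9 rows
```

View pics/t4.png

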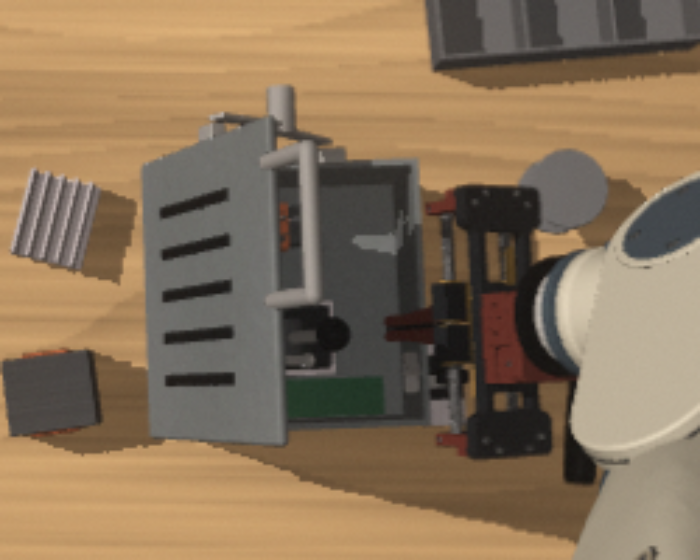

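>>> arm_command(plan=[[[0,-6,0,26,0,0,0],[0,-13,0,51,0,0,0],[0,0,0,57,0,0,0],[0,12,0,63,0,0,0],[0,24,0,69,0,0,0]]])

```text
time_s: 10.28
tcp_pos: [0.5066, -0.0845, 0.0987]
ee_rot: [-0.175, 0.67, 0.702, 0.168]
ft_force: [-0.3, -1.3, 0.6]
opening: 0.006
grip_force: 0.6
```

>>> arm_command(plan=[[[0,12,0,6,0,0,0],[0,24,0,11,0,0,0],[0,36,0,17,0,0,0],[0,38,0,19,0,0,0],[0,38,0,19,0,0,0]]])

```text
time_s: 10.7
tcp_pos: [0.5064, -0.0482, 0.0985]
ee_rot: [-0.168, 0.669, 0.705, 0.165]
ft_force: [-3.0, -32.9, -2.8]
opening: 0.007
grip_force: 19.1
```

```bash
python3 look.py top,scene lid_bar,lever_tip,stay_knuckle
python3 - <<'E'
from h import *
plan([([-30,26,84],ori(28),5)])
E
```

```text
t 10.7 tip case [-28.1  14.   83.4] z [ 0.    0.46 -0.89] y [1.   0.01 0.01] q [-0.36  0.57  1.91  0.55  0.94 -0.8 ] F case [ -4.5 -32.7  -2.8] op 0.01
top lid_bar 0.96 [293. 180.] [ 27.  -3. 340.]
top stay_knuckle 0.77 [279. 137.] [131.   6. 177.]
scene lid_bar 0.67 [242.  88.] [ 32.   7. 341.]
scene stay_knuckle 0.59 [212. 162.] [128.  16. 172.]
[[[0,3.6,-0.6,1.6,0.002,0.004,0.002],[0,7.2,-1.2,3.3,0.003,0.007,0.004],[0,10.9,-1.8,4.9,0.005,0.011,0.006]]]
3 rows
```

```bash
python3 - <<'E'
from h import *
plan([([-29,-5,92],ori(28),20),([-29,-85,165],ori(30),41),([130,-75,195],ori(48),41),([136,-14,184],ori(48),31)])
E
```

```text
[[[0,-13,-0.9,-16.5,0.005,0.011,0.006],[0,-25.7,-0.8,-50.3,0.005,0.023,0.007],[0,-38.4,-0.7,-84.2,0.005,0.034,0.007],[0,-51.1,-0.6,-118,0.004,0.046,0.007],[0,-47,39.2,-123.1,0.004,0.125,0.007]]]
[[[0,5,39.7,-4.6,0,0.078,0],[0,10,79.5,-9.3,0,0.157,0],[0,15,119.2,-13.9,0,0.235,0],[0,37,122.2,7.9,0,0.235,0],[0,59,125.2,29.7,0,0.235,0]]]
10 rows
```

>>> arm_command(plan=[[[0,-13,-1,-16,0,0.01,0],[0,-26,-1,-50,0,0.02,0],[0,-38,-1,-84,0,0.035,0],[0,-51,-1,-118,0,0.045,0],[0,-47,39,-123,0,0.125,0]]])

```text
time_s: 11.52
tcp_pos: [0.546, -0.1431, 0.1902]
ee_rot: [-0.217, 0.658, 0.69, 0.21]
ft_force: [1.7, -0.2, 0.2]
opening: 0.004
grip_force: 0.0
```

>>> arm_command(plan=[[[0,5,40,-5,0,0.08,0],[0,10,80,-9,0,0.16,0],[0,15,119,-14,0,0.235,0]]])

```text
time_s: 11.77
tcp_pos: [0.6681, -0.1298, 0.2068]
ee_rot: [-0.299, 0.628, 0.659, 0.286]
ft_force: [0.3, -0.1, 0.3]
opening: 0.007
grip_force: 0.0
```

```bash
python3 look.py top,wrist,scene lid_bar,lever_tip,stay_knuckle
python3 - <<'E'
from h import *
a=cv2.imread("top.png")[120:280,200:380];b=cv2.imread("wrist.png")
cv2.imwrite("pics/tw5.png",np.hstack([cv2.resize(a,(432,384)),cv2.resize(b,(368,384))]))
plan([([136,-14,184],ori(48),31)])
E
```

```text
t 11.77 tip case [129.9 -69.5 195.6] z [-0.    0.75 -0.66] y [1. 0. 0.] q [-0.49  0.77  1.35  0.7   1.56 -0.75] F case [ 0.3 -0.2  0.3] op 0.01
top lid_bar 0.82 [290. 179.] [ 28.   1. 341.]
top lever_tip 0.55 [237. 206.] [ -2.  93. 144.]
top stay_knuckle 0.48 [278. 136.] [133.   8. 175.]
wrist lever_tip 0.74 [113. 179.] [-25.  30. 112.]
wrist stay_knuckle 0.57 [222. 139.] [ 85.  92. 106.]
scene lid_bar 0.85 [241.  89.] [ 34.   7. 339.]
scene lever_tip 0.16 [242.  84.] [ -531. -1149.   -82.]
scene stay_knuckle 0.43 [209. 163.] [135.  16. 171.]
[[[0,14.8,4.3,24.6,-0.001,-0.006,0.001],[0,29.6,8.6,49.2,-0.002,-0.012,0.002]]]
2 rows
```

View pics/tw5.png

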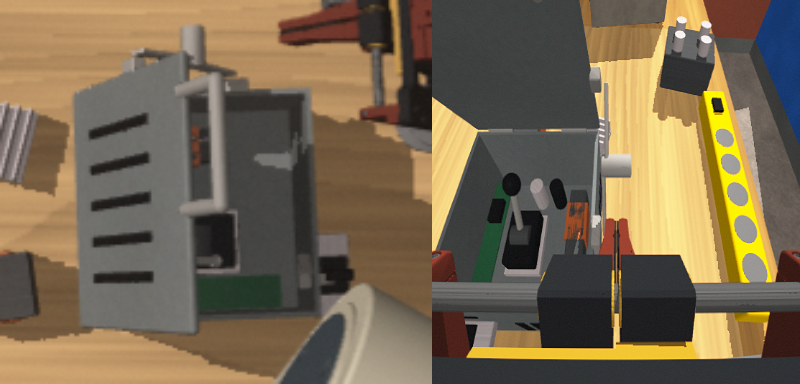

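>>> arm_command(plan=[[[0,15,4,25,0,0,0],[0,30,8,49,0,0,0],[0,30,8,56,0,0,0],[0,30,8,63,0,0,0],[0,30,8,70,0,0,0]]])

```text
time_s: 12.78
tcp_pos: [0.6708, -0.058, 0.1814]
ee_rot: [-0.298, 0.629, 0.659, 0.285]
ft_force: [-0.2, -0.5, 2.0]
opening: 0.005
grip_force: 0.8
```

```bash
python3 look.py top,scene lid_bar,stay_knuckle
python3 - <<'E'
from h import *
plan([([136,19,152],ori(48),7)])
E
```

```text
t 12.78 tip case [135.6   2.  170.2] z [-0.    0.75 -0.66] y [1. 0. 0.] q [-0.4   0.76  1.44  0.75  1.45 -0.74] F case [-0.2 -0.5  2. ] op 0.0
top lid_bar 0.71 [288. 177.] [ 32.   4. 341.]
top stay_knuckle 0.72 [279. 135.] [134.   6. 179.]
scene lid_bar 0.92 [246.  86.] [ 22.   6. 343.]
scene stay_knuckle 0.44 [210. 168.] [135.  16. 156.]
[[[0,-0.4,0.1,6.4,0,-0.003,0],[0,-0.8,0.1,12.7,-0.001,-0.006,0.001],[0,-1.2,0.2,19.1,-0.001,-0.009,0.001],[0,-1.5,0.3,25.4,-0.002,-0.012,0.002]]]
4 rows
```

>>> arm_command(plan=[[[0,0,0,6,0,0,0],[0,0,0,12,0,0,0],[0,0,0,18,0,0,0]]])

```text
time_s: 13.33
tcp_pos: [0.6702, -0.0444, 0.1689]
ee_rot: [-0.298, 0.629, 0.659, 0.285]
ft_force: [-0.0, -1.0, 0.7]
opening: 0.005
grip_force: 0.5
```

```bash
python3 look.py top,scene lid_bar,stay_knuckle
```

```text
t 13.33 tip case [135.7  15.6 157.7] z [-0.    0.75 -0.66] y [1. 0. 0.] q [-0.39  0.77  1.45  0.76  1.42 -0.75] F case [-0.1 -1.   0.7] op 0.01
top lid_bar 0.95 [296. 181.] [ 26.  -8. 338.]
top stay_knuckle 0.64 [273. 140.] [128.  18. 160.]
scene lid_bar 0.79 [242.  87.] [ 21. -18. 333.]
scene stay_knuckle 0.48 [214. 174.] [133.  35. 148.]
```

>>> arm_command(plan=[[[0,0,0,6,0,0,0],[0,-22,0,-25,0,0,0],[0,-48,0,-55,0,0,0],[0,-75,0,-85,0,0,0],[0,-95,0,-108,0,0,0]]])

```text
time_s: 14.05
tcp_pos: [0.677, -0.1906, 0.1692]
ee_rot: [-0.298, 0.629, 0.659, 0.285]
ft_force: [-0.0, -0.0, -0.9]
opening: 0.004
grip_force: 0.0
```

```bash
python3 look.py top,scene lid_bar,stay_knuckle
```

```text
t 14.05 tip case [ 136.  -130.7  157.9] z [-0.    0.75 -0.66] y [1. 0. 0.] q [-0.55  0.86  1.26  0.67  1.59 -0.79] F case [-0.  -0.  -0.9] op 0.0
top lid_bar 0.96 [321. 178.] [ 32. -54. 303.]
top stay_knuckle 0.64 [266. 139.] [134.  32. 139.]
scene lid_bar 0.58 [231.  98.] [ 34. -58. 296.]
scene stay_knuckle 0.65 [214. 181.] [136.  41. 133.]
```

```bash
python3 - <<'E'
from h import *
plan([([120,-185,300],ori(35),41),([-40,-110,340],ori(5),41),([-40,-35,270],ori(5),30)])
E
```

```text
[[[0,18.2,-4.1,-34.2,-0.001,-0.06,0.001],[0,36.4,-8.1,-68.4,-0.002,-0.12,0.001],[0,54.6,-12.2,-102.7,-0.002,-0.18,0.002],[0,72.8,-16.3,-136.9,-0.003,-0.24,0.002],[0,90.3,-48.2,-129.9,-0.003,-0.345,0.003]]]
[[[0,18.7,-32,0.5,0,-0.105,0],[0,37.4,-64,1.1,0,-0.209,0],[0,56.2,-96,1.6,0,-0.314,0],[0,74.9,-128,2.2,0,-0.419,0],[0,82.8,-128,26.6,0,-0.419,0]]]
[[[0,17.2,0,19.1,0,0,0],[0,34.3,0,38.1,0,0,0],[0,51.5,0,57.2,0,0,0]]]
13 rows
```

>>> arm_command(plan=[[[0,18,-4,-34,0,-0.06,0],[0,36,-8,-68,0,-0.12,0],[0,55,-12,-103,0,-0.18,0],[0,73,-16,-137,0,-0.24,0],[0,90,-48,-130,0,-0.345,0]]])

```text
time_s: 14.77
tcp_pos: [0.6366, -0.233, 0.3287]
ee_rot: [-0.173, 0.669, 0.702, 0.174]
ft_force: [-0.3, 0.5, 0.6]
opening: 0.005
grip_force: 0.0
```

>>> arm_command(plan=[[[0,19,-32,0,0,-0.105,0],[0,37,-64,1,0,-0.21,0],[0,56,-96,2,0,-0.315,0],[0,75,-128,2,0,-0.42,0],[0,83,-128,10,0,-0.42,0]]])

```text
time_s: 15.18
tcp_pos: [0.4946, -0.1531, 0.3572]
ee_rot: [-0.028, 0.688, 0.724, 0.028]
ft_force: [0.1, -0.3, 0.7]
opening: 0.003
grip_force: 0.0
```

```bash
python3 look.py top,scene lid_bar,stay_knuckle
python3 - <<'E'
from h import *
plan([([-40,-32,262],ori(5),35)])
E
```

```text
t 15.18 tip case [-44.5 -96.7 340.2] z [ 0.    0.08 -1.  ] y [1.   0.01 0.  ] q [-0.37  0.15  1.72  0.08  1.3  -0.44] F case [ 0.1 -0.3  0.7] op 0.0
top lid_bar 0.7 [336. 179.] [ 32. -84. 280.]
top stay_knuckle 0.53 [266. 142.] [130.  30. 129.]
scene lid_bar 0.86 [228. 103.] [ 33. -79. 274.]
scene stay_knuckle 0.64 [216. 183.] [132.  43. 125.]
[[[0,20.9,-0.2,26.7,0,0,0.001],[0,41.9,-0.4,53.4,-0.001,0.001,0.002],[0,62.8,-0.7,80.1,-0.001,0.001,0.003]]]
3 rows
```

```bash
cat > close.py <<'E'
from h import *
def T(t,r=185): return np.array([-40,100-r*np.cos(t)+10*np.sin(t)+10,112+r*np.sin(t)+10*np.cos(t)])
if __name__=="__main__":
    import sys; t0,t1,n=map(float,sys.argv[1:4])
    w=[]
    if t0>.7: w=[(T(t0)+[0,0,15],ori(5),40)]
    for t in np.linspace(t0,t1,int(n)): w.append((T(t),ori(5),40))
    plan(w)
E
python3 close.py .72 .12 17
```

```text
[[[0,23.9,-0.2,28.8,0,0,0.001],[0,47.9,-0.4,57.6,-0.001,0.001,0.002],[0,71.8,-0.6,86.4,-0.001,0.001,0.003],[0,70.5,-0.6,101.3,-0.001,0.001,0.003],[0,65.3,-0.6,106,-0.001,0.001,0.003]]]
[[[0,-5,0,4.8,0,0,0],[0,-9.8,0,9.8,0,0,0],[0,-14.4,0,14.9,0,0,0],[0,-18.9,0,20.3,0,0,0],[0,-23.1,0,25.8,0,0,0]]]
[[[0,-4,0,5.7,0,0,0],[0,-7.8,0,11.5,0,0,0],[0,-11.4,0,17.4,0,0,0],[0,-14.8,0,23.5,0,0,0],[0,-17.9,0,29.7,0,0,0]]]
[[[0,-2.9,0,6.3,0,0,0],[0,-5.6,0,12.7,0,0,0],[0,-8,0,19.3,0,0,0],[0,-10.1,0,25.9,0,0,0],[0,-12.1,0,32.5,0,0,0]]]
20 rows
```

>>> arm_command(plan=[[[0,24,0,29,0,0,0],[0,48,0,58,0,0,0],[0,72,-1,86,0,0,0],[0,71,-1,101,0,0,0],[0,65,-1,106,0,0,0]]])

```text
time_s: 15.9
tcp_pos: [0.4938, -0.0826, 0.2504]
ee_rot: [-0.034, 0.689, 0.723, 0.028]
ft_force: [-1.4, 1.4, 0.6]
opening: 0.004
grip_force: 0.6
```

>>> arm_command(plan=[[[0,-5,0,5,0,0,0],[0,-10,0,10,0,0,0],[0,-14,0,15,0,0,0],[0,-19,0,20,0,0,0],[0,-23,0,26,0,0,0]]])

```text
time_s: 16.32
tcp_pos: [0.4967, -0.1057, 0.2264]
ee_rot: [-0.03, 0.69, 0.722, 0.03]
ft_force: [0.4, -1.0, 2.0]
opening: 0.004
grip_force: 1.1
```

```bash
python3 look.py top,scene lid_bar,stay_knuckle
```

```text
t 16.32 tip case [-40.4 -49.4 209.5] z [ 0.    0.08 -1.  ] y [1. 0. 0.] q [-0.28  0.28  1.89  0.1   1.   -0.38] F case [ 0.4 -1.   2. ] op 0.0
top lid_bar 0.72 [348. 186.] [ -5. -50. 555.]
top stay_knuckle 0.6 [265. 144.] [129.  32. 114.]
scene lid_bar 0.81 [224. 111.] [  30. -113.  239.]
scene stay_knuckle 0.48 [218. 188.] [130.  45. 111.]
```

Contact with about 2 N; the bar follows (z 239). Continue down.

>>> arm_command(plan=[[[0,-4,0,6,0,0,0],[0,-8,0,12,0,0,0],[0,-11,0,17,0,0,0],[0,-15,0,23,0,0,0],[0,-18,0,30,0,0,0]]])

```text
time_s: 17.03
tcp_pos: [0.4969, -0.1201, 0.1942]
ee_rot: [-0.031, 0.69, 0.723, 0.03]
ft_force: [0.1, -0.2, 3.0]
opening: 0.003
grip_force: 1.5
```

>>> arm_command(plan=[[[0,-3,0,6,0,0,0],[0,-6,0,13,0,0,0],[0,-8,0,19,0,0,0],[0,-10,0,26,0,0,0],[0,-12,0,32,0,0,0]]])

```text
time_s: 17.45
tcp_pos: [0.4971, -0.1292, 0.161]
ee_rot: [-0.031, 0.69, 0.723, 0.029]
ft_force: [2.9, 1.0, 2.6]
opening: 0.004
grip_force: 1.8
```

```bash
python3 look.py top,scene lid_bar,stay_knuckle; python3 close.py .12 -.01 8
```

```text
t 17.45 tip case [-40.9 -72.8 144.1] z [ 0.    0.08 -1.  ] y [1. 0. 0.] q [-0.32  0.39  1.92  0.1   0.87 -0.44] F case [2.9 0.8 2.6] op 0.0
top stay_knuckle 0.46 [273. 146.] [131.  14.  72.]
scene lid_bar 0.96 [221. 135.] [ -93. -444.    2.]
scene stay_knuckle 0.51 [214. 196.] [134.  19.  72.]
[[[0,-0.1,1.3,0.8,-0.001,0.002,0.003],[0,-0.9,1.3,4.1,-0.001,0.002,0.003],[0,-1.7,1.3,7.4,-0.001,0.002,0.003],[0,-2.4,1.3,10.8,-0.001,0.002,0.003],[0,-3.1,1.3,14.2,-0.001,0.002,0.003]]]
[[[0,-0.6,0,3.4,0,0,0],[0,-1.1,0,6.8,0,0,0],[0,-1.6,0,10.2,0,0,0]]]
8 rows
```

>>> arm_command(plan=[[[0,-1,0,4,0,0,0],[0,-2,0,8,0,0,0],[0,-2,0,11,0,0,0],[0,-3,0,14,0,0,0],[0,-4,0,17,0,0,0]]])

```text
time_s: 18.17
tcp_pos: [0.4969, -0.1312, 0.1444]
ee_rot: [-0.031, 0.69, 0.723, 0.03]
ft_force: [0.3, 1.0, 1.9]
opening: 0.003
grip_force: 0.7
```

>>> arm_command(plan=[[[0,0,0,2,0,0,0],[0,-1,0,4,0,0,0],[0,-1,0,6,0,0,0]]])

```text
time_s: 18.42
tcp_pos: [0.4968, -0.1319, 0.1382]
ee_rot: [-0.031, 0.69, 0.723, 0.029]
ft_force: [-4.5, 0.7, 19.1]
opening: 0.005
grip_force: 9.7
```

```bash
python3 look.py scene lid_bar,stay_knuckle
```

```text
t 18.42 tip case [-41.4 -75.5 121.2] z [-0.    0.09 -1.  ] y [ 1.  0. -0.] q [-0.33  0.42  1.93  0.11  0.83 -0.45] F case [-4.4  0.9 19.1] op 0.0
scene lid_bar 0.94 [225. 145.] [  22. -141.  122.]
scene stay_knuckle 0.66 [210. 197.] [134. -11.  51.]
```

>>> arm_command(plan=[[[0,0,0,1,0,0,0],[0,0,0,1,0,0,0],[0,0,0,0,0,0,0],[0,0,0,-3,0,0,0],[0,0,0,-6,0,0,0]]])

```text
time_s: 18.98
tcp_pos: [0.497, -0.1324, 0.1443]
ee_rot: [-0.031, 0.69, 0.723, 0.029]
ft_force: [0.2, -0.6, 0.1]
opening: 0.006
grip_force: 0.0
```

>>> arm_command(plan=[[[0,0,0,-15,0,0,0],[0,0,0,-40,0,0,0],[0,0,0,-80,0,0,0],[0,0,0,-120,0,0,0],[0,0,0,-120,0,0,0]]])

```text
time_s: 19.4
tcp_pos: [0.5014, -0.1444, 0.2711]
ee_rot: [-0.025, 0.69, 0.723, 0.032]
ft_force: [1.7, -0.9, 0.3]
opening: -0.001
grip_force: 0.0
```

>>> arm_command(plan=[[[0,0,0,-20,0,0,0],[0,0,0,-20,0,0,0],[0,0,0,-20,0,0,0],[0,0,0,-20,0,0,0],[0,0,0,-20,0,0,0]]])

```text
time_s: 19.82
tcp_pos: [0.4971, -0.1441, 0.2825]
ee_rot: [-0.032, 0.69, 0.723, 0.029]
ft_force: [1.2, -0.1, -0.4]
opening: 0.003
grip_force: 0.0
```

```bash
python3 look.py scene,top lid_bar,stay_knuckle,latch_thumb,spool,screwdriver,heatsink,transformer; python3 -c "
import cv2;im=cv2.imread('scene.png');cv2.imwrite('pics/s9.png',cv2.resize(im[80:280,150:400],None,fx=2.5,fy=2.5))"
```

```text
t 19.82 tip case [-41.7 -87.7 265.6] z [-0.    0.09 -1.  ] y [ 1.  0. -0.] q [-0.35  0.23  1.81  0.09  1.14 -0.43] F case [ 1.2 -0.2 -0.4] op 0.0
scene lid_bar 0.78 [226. 145.] [  23. -139.  123.]
scene stay_knuckle 0.66 [210. 200.] [135.  -7.  46.]
scene heatsink 0.85 [264. 246.] [ 90. 207.  25.]
scene transformer 0.75 [313. 228.] [-44. 218.  35.]
top lid_bar 0.72 [349. 188.] [  41. -164.    1.]
top stay_knuckle 0.65 [287. 147.] [131. -19.  58.]
top spool 0.51 [376. 171.] [  5. -71. 608.]
top screwdriver 0.31 [276. 208.] [ -6.  13. 122.]
top heatsink 0.65 [199. 179.] [ 69. 182.  20.]
top transformer 0.72 [196. 240.] [-69. 189.  51.]
```

View pics/s9.png

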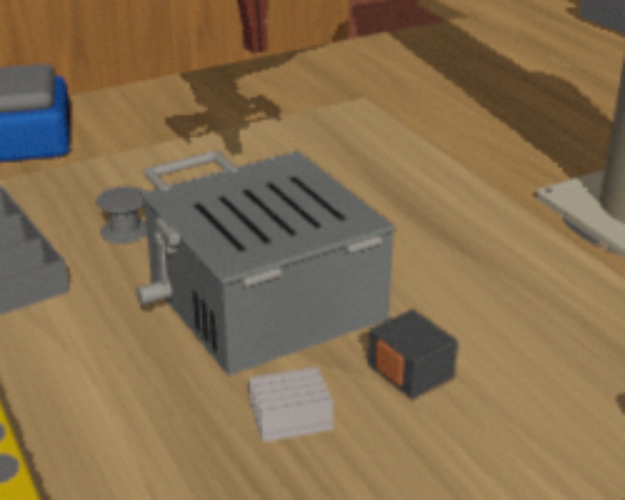

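Cover shut: the bar at (190,165) is level with the lid and the knuckle at (155,292) is back down. The spool, heat sink and transformer have not moved, and the tool is clear.

```bash
python3 -c "
from bench import workorder; print(workorder.close_job())"
```

```text
the job is handed in; nothing more can be done
None
```

I handed the job in at about 20 s of the 64 s. The cover was unlatched, raised and locked, the lever thrown over, the stay broken, and the cover pressed shut; it stayed shut once I let go. The spool, heat sink and transformer look unmoved; I didn't get a clear final view of the screwdriver or the latch.

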